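# Tip a pipe sleeve out of its parts bin

## Robot

A 6-joint arm with a two-finger parallel gripper is mounted at the origin on a cart in front of the work surface, level with it; the furniture and walls round the work are solid. World frame = base frame: x ahead of the robot, y to its left, z up, the work surface at z = 0. Lengths are in m, angles in rad, forces in N, time in s.
With the tool pointing down it reaches from about 0.275 to 0.725 m from the base axis. Payload 15.9 kg.
Tool frame: the origin (TCP) lies at the very end of the fingers, on their centre line; the grasp point (between the pads) lies 19 mm behind it; z points along the fingers, y is the line along which they close (so a half turn about z gives the same grasp; the last joint's range is limited). The gripper opens to 85 mm and grips with 20 to 120 N. Pads are 22 mm wide; open, the fingers measure 114 mm over their backs; the gripper's body (76 mm by 85 mm) begins 54 mm behind the grasp point. The pads swing forward as they close: fully open they stand 13 mm farther back than shut.
Start: joints at [-1.307, 0.213, -0.034, 1.323, 0, 1.571], TCP at [0.13, -0.483, 0.231] pointing down, gripper open.
Joint ranges: [-2.98, 2.98], [-0.74, 1.72], [-1.14, 1.35], [-2.1, 2.04], [-1.57, 1.44], [-3.14, 3.14]. Speed limits (rad/s): [1.89, 1.89, 2.39, 2.57, 3.14, 3.14].

## Interface

Orientations are given as a unit quaternion [w, x, y, z].
In Python, from plant import manip gives the robot as it stands.
- The arm moves only by the shell command python3 -m pendant 'ROWS' [OPENING] [FORCE]. ROWS is JSON, a list of rows, each an object of numbers: "dx", "dy", "dz": the shift along the tool's x, y, z in m; "wx", "wy", "wz": the turn, a rotation vector about the tool's x, y, z in degrees. A call has 1 to 8 rows; each row is the pose to reach, as a shift and turn from the pose commanded when the call began, along the tool's axes at that moment; what a row does not reach only later rows make up. A row lasts 1/10 s, in which the tool goes at most 50 mm and 8.59 degrees, less where a joint would pass 70% of its speed; a pose out of reach is approached as far as the arm can. A call with a gripper value outside its range is refused whole. OPENING is the closure, from 0 (fully open) to 1 (shut), set as the call begins (- or left out, the last holds). The fingers move at their own pace and stop on an object; FORCE is the grip in N (left out, the last holds). Time passes only in rows, so rows that repeat a pose let the fingers close. It gives the time, the measured TCP pose, the force, the opening and the grip force at its end, in the units of the state.
- manip.get_state(): the state, without advancing time (a new reading comes with each control period).
- manip.capture(name): name is "side" or "top"; returns a dict with "pixels" (384x512x3 uint8, red, green, blue), "mtx" (3x3 intrinsics, pixels), "k1" (the pictures are not rectified: a ray, as slopes to the right and down, at radius r is drawn at 1 + k1 r^2 times it, then the intrinsics apply), "rvec" (rotation vector, rad) and "tvec" (3), from world to camera coordinates, as OpenCV has them. Camera axes: x right, y down, z forward; pixel columns grow to the right and rows downward; lengths in m; the calibration is good to about 2 mm. A picture is of the moment at which its call begins. There is no depth.
- manip.sign_off(): hands the job in; it is judged then, once.
The state is a dict: "clock": time; "qpos": joint angles; "qvel": joint speeds; "effort": joint torques, N m; "position": TCP position; "tool_rot": TCP orientation; "force": force on the tool from outside, world axes, zero at the start; "ft_torque": the same for the moment, N m; "gripper_width": finger opening in m; "grasp_force": force on a finger pad.
Only numpy, scipy, OpenCV 4.12 (cv2) and the standard library are available. Lean on these libraries where they do the work, as an engineer would, in place of code of your own. Each camera call takes 0.05 s, during which the arm holds its last target. There are 200 camera calls.

## Task

A grey open-fronted parts bin stands in one of the pigeonholes of the low plywood rack with only its front sticking out, and a steel pipe sleeve lies in it. Draw the bin straight out by its front until it is clear of the rack and let go of it on the bench, then take it again across the middle of its sides, lift it over the brown basket, tip it mouth down to 45 degrees and hold it there for a second so that the sleeve rolls out into the basket, bring it level again while still lifted, and stand the empty bin down gently on free bench beside the basket. The bin is thin: hold it lightly, with about 15 N and never more than 25 N on a finger; let the sleeve leave by tipping alone without touching it, never tip the bin past 60 degrees, do not let go of it in the air, and leave the basket and the other things where they are.

Things in the scene. Friction and masses are not known exactly. Their poses are not given: they have to be found in the camera images.
- bin: Grey plastic parts bin, open at the top, 140 mm long (its x) x 66 mm wide (its y) x 45 mm high, 0.14 to 0.26 kg. Origin: centre of its underside; z up. Its mouth is the -x end: instead of a wall there is only a lip whose top is 7 mm above the underside (4 mm above the inner floor). Walls and floor are 3 mm thick; the side walls (y = +-31.5 mm) are full height over the whole length. In the rack the mouth points out of the rack and the front 63 to 83 mm of it stick out.
- sleeve: Steel pipe sleeve, 42 mm diameter, 54 mm long along its y, 0.10 to 0.20 kg; origin at its centre. It lies across the bin (inner width 60 mm) near the mouth and rolls: it rests against the lip once the bin is tipped and rolls over the lip at about 36 degrees of tilt.
- rack: Fixed plywood pigeonhole rack standing on the bench, 110 mm deep (its x) x 240 mm wide (its y), roof from 54 to 62 mm above the bench. Origin: on the bench under its centre; its open front looks to its -x, back wall at +x, no floor (things stand on the bench). Two bays 87 mm wide are centred at y = +68.5 and -68.5 mm; the bin stands in one, a carton in the other; the narrow slot between them is empty.
- basket: Brown oblong basket, open at the top, 108 mm (its x) x 190 mm (its y) outside, about 84 x 164 mm inside at the floor, solid rim about 60 mm above the bench; the small scraps and the white piece of pipe seen in it (up to 77 mm high) are only a picture and not solid, loose, 0.7 kg. Origin: 2 mm below the bench under its centre, z up.
- carton: Bystander: closed carton 64 mm (its x) x 85 mm (its y) x 45 mm high, standing lengthwise in the other bay of the rack and partly sticking out. Origin: centre of underside.
- jar: Bystander: clear jar, 72 mm diameter, 108 mm high, on the other side of the work from the basket. Origin: centre of underside.
- black_tin: Bystander: round tin 74 mm diameter, 66 mm high. Origin: centre of underside.
- tape_roll: Bystander: flat roll of tape 84 mm diameter, 24 mm high. Origin: centre of underside.
Mind the look-alikes: they are no part of the job. What is shaped like the basket but turquoise is not meant.

How it is judged:
On the way, in this order (a step that is already met when the one before it is completed fails the run):
1. The bin is fully out of the rack, standing on the bench, let go, with the sleeve in it (x of bin in the frame of rack below -0.126 m and height (world z) of bin below 0.006 m and angle between bin's own z axis and vertical below 0.06 rad and contact force between the fingers and bin below 0.1 N and x of sleeve in the frame of bin between -0.075 and 0.075 m and z of sleeve in the frame of bin between 0 and 0.05 m), for 0.2 s.
2. The bin is lifted by the fingers, level, with the sleeve still in it (height (world z) of bin above 0.03 m and angle between bin's own z axis and vertical below 0.3 rad and contact force between the fingers and bin above 0.5 N and x of sleeve in the frame of bin between -0.075 and 0.075 m and z of sleeve in the frame of bin between 0 and 0.05 m), for 0.1 s.
3. The lifted bin is tipped to 45 degrees (38 to 54) and held there for half a second or more (angle between bin's own z axis and vertical between 0.663 and 0.942 rad and height (world z) of bin above 0.05 m), for 0.5 s.
4. The bin is back level, still lifted in the fingers, and the sleeve lies in the basket (angle between bin's own z axis and vertical below 0.17 rad and height (world z) of bin above 0.02 m and contact force between the fingers and bin above 0.5 N and x of sleeve in the frame of basket between -0.05 and 0.05 m and y of sleeve in the frame of basket between -0.09 and 0.09 m and z of sleeve in the frame of basket below 0.055 m), for 0.1 s.
At the end, for the whole second after the job is handed in: The sleeve lies at rest in the basket (centre within 50 mm by 90 mm of the basket's middle and below its rim); the empty bin stands level (within 3.4 degrees) and still on the bench, not in the basket, let go; the basket stands upright (x of sleeve in the frame of basket between -0.05 and 0.05 m and y of sleeve in the frame of basket between -0.09 and 0.09 m and z of sleeve in the frame of basket below 0.055 m and height (world z) of bin below 0.006 m and angle between each of bin, basket's own z axis and vertical below 0.06 rad and horizontal distance between bin and basket above 0.09 m and linear speed of bin below 0.03 m/s and linear speed of sleeve below 0.05 m/s and contact force between the fingers and bin below 0.1 N); the robot touches nothing.
It fails at once if the bin is squeezed with more than 25 N on a finger (50 N both fingers together) (contact force between the fingers and bin above 55 N).
It fails at once if the fingers touch the sleeve (contact force between the fingers and sleeve above 1 N).
It fails at once if the bin is tipped past 60 degrees (5 degrees allowed) (angle between bin's own z axis and vertical above 1.134 rad).
It fails at once if the bin is let go in the air, more than 15 mm above the bench (height (world z) of bin above 0.015 m and contact force between the fingers and bin below 0.02 N).
It fails at once if the basket is pushed more than 40 mm, or the carton, jar, tin or tape roll is moved more than 30 mm or knocked over (distance of basket from where it was at the start of the episode above 0.04 m or distance of any of carton, jar, black_tin, tape_roll from where it was at the start of the episode above 0.03 m or angle between any of carton, jar, black_tin, tape_roll's own z axis and vertical above 0.5 rad).
It also fails if it takes over 61 s, if anything falls off the work surface, if the arm or the gripper's body presses on something with over 40 N, if the wrist force passes 120 N, or if a joint passes its speed limit or range.

## Working session

There is one attempt and no reset: what is moved stays moved. The work goes in short steps, Python scripts to look and compute and a shell command to move; the robot and the scene stay as the last step left them, time stands still between calls to the robot, and variables do not carry over. Pictures are saved under pics/ and viewed, at most 10 in all, crops included, and the job is handed in when it is done.

```bash
ls; mkdir -p pics; cat > h.py <<'E'
import numpy as np, cv2
from plant import manip
def cap(n,save=None):
    c=manip.capture(n)
    if save: cv2.imwrite('pics/'+save,cv2.cvtColor(c['pixels'],cv2.COLOR_RGB2BGR))
    return c
def ray(c,uv):
    K=np.array(c['mtx']);p=np.linalg.inv(K)@np.array([uv[0],uv[1],1.]);d=p[:2].copy();r=d.copy()
    for _ in range(30): r=d/(1+c['k1']*(r@r))
    R=cv2.Rodrigues(np.array(c['rvec'],float))[0];t=np.array(c['tvec'],float).ravel()
    return -R.T@t, R.T@np.array([r[0],r[1],1.])
def onz(c,uv,z):
    o,d=ray(c,uv);return o+d*(z-o[2])/d[2]
E
python3 - <<'E'
from h import *
a=cap('top','top0.png');b=cap('side','side0.png')
for c in(a,b): print(c['mtx'],c['k1'],ray(c,(256,192)))
print(manip.get_state())
E
```

```text
pics
[[472.58634631   0.         262.58386082]
 [  0.         472.58634631 195.12927885]
 [  0.           0.           1.        ]] 0.017496625015862292 (array([-0.26327748,  0.30046418,  1.20179386]), array([ 0.61292603, -0.14017765, -0.7777595 ]))
[[370.29128848   0.         259.93653717]
 [  0.         370.29128848 197.23895276]
 [  0.           0.           1.        ]] -0.098048879150416 (array([-0.02428282, -0.86125248,  0.93167245]), array([ 0.44518309,  0.67586521, -0.58764908]))
{'clock': 0.1, 'qpos': array([-1.30697517e+00,  2.13331424e-01, -3.49652070e-02,  1.32350489e+00,
       -2.42897696e-05,  1.57083000e+00]), 'qvel': array([ 5.60009873e-04, -1.27277833e-03,  2.17764515e-03,  2.17742519e-03,
        3.72469736e-04, -9.98132501e-05]), 'effort': array([ 4.05765881e-03, -6.87245035e+01,  4.87811708e+01,  1.21525076e-02,
       -2.14159229e-06, -2.93175447e-05]), 'position': array([ 0.13030068, -0.48241493,  0.23086578]), 'tool_rot': array([-4.96632056e-04,  9.91314496e-01,  1.31511661e-01, -7.81535118e-05]), 'force': array([-0.09466917, -0.0414262 , -0.444393  ]), 'ft_torque': array([-0.04239257, -0.02301032, -0.02526897]), 'grasp_force': 0.0, 'gripper_width': 0.08559703533857949}
```

View pics/top0.png

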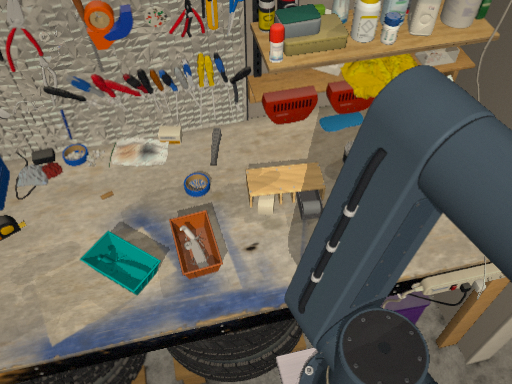

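View pics/side0.png

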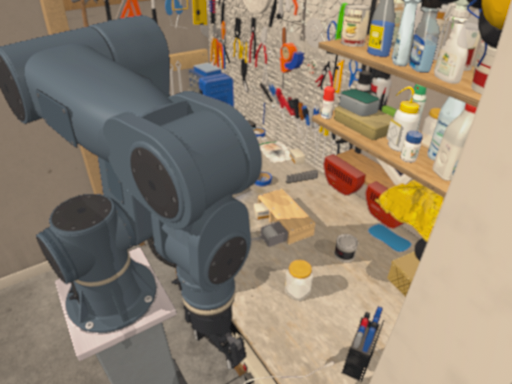

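Top: rack roof at about (247–323, 163–197), the grey bin sticking out at (310,205), the carton at (265,203), the brown basket at (195,243) with the turquoise look-alike at (125,262), and the tape at (197,183). Side: bin at (273,234), jar at (298,280), tin at (345,245). I'll zoom in.

```bash
python3 - <<'E'
from h import *
a=cv2.imread('pics/top0.png');b=cv2.imread('pics/side0.png')
A=cv2.resize(a[155:285,160:340],None,fx=4.4,fy=4.4,interpolation=cv2.INTER_CUBIC)
cv2.imwrite('pics/ztop.png',A)
B=cv2.resize(b[180:310,230:380],None,fx=4.4,fy=4.4,interpolation=cv2.INTER_CUBIC)
cv2.imwrite('pics/zside.png',B)
E
```

```text
(no output)
```

View pics/ztop.png

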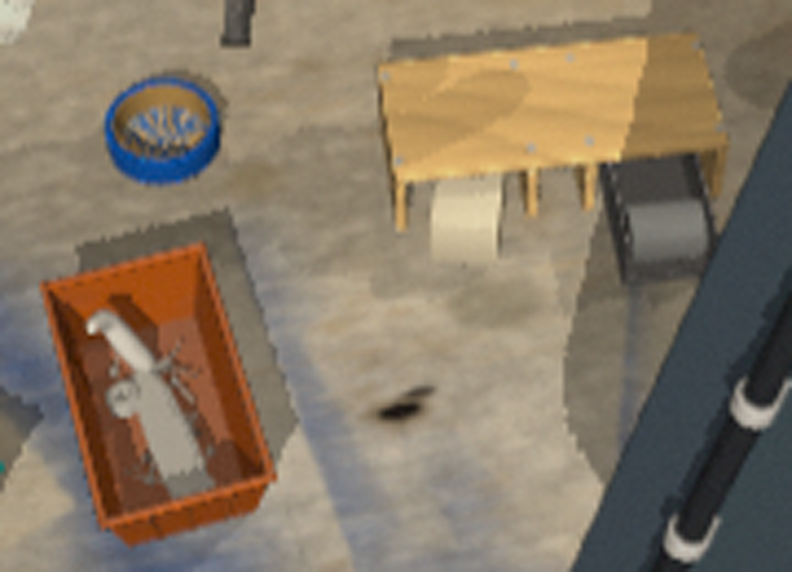

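View pics/zside.png

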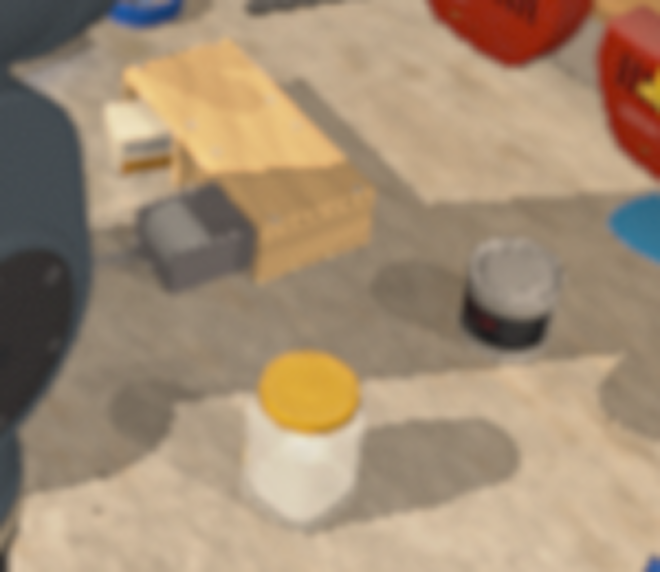

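The zooms show the roof corners, bin front, basket rim corners, jar lid and tin clearly. Next I cast rays and check against the given sizes.

```bash
cat > m.py <<'E'
from h import *
a=manip.capture('top');b=manip.capture('side')
T=lambda x,y,z:onz(a,(160+x/4.4-.4,155+y/4.4-.4),z)
S=lambda x,y,z:onz(b,(230+x/4.4-.4,180+y/4.4-.4),z)
np.set_printoptions(precision=4,suppress=True)
def box(n,P):
    P=np.array(P);print(n,'c',P.mean(0),'sides',[np.linalg.norm(P[i]-P[i-1]).round(4) for i in range(4)])
    e=P[1]-P[0]+P[2]-P[3];f=P[3]-P[0]+P[2]-P[1];print('  ang e',np.degrees(np.arctan2(e[1],e[0])),'f',np.degrees(np.arctan2(f[1],f[0])))
box('rack',[T(*p,.062) for p in((380,66),(697,35),(727,137),(397,177))])
box('basket',[T(*p,.06) for p in((42,285),(203,246),(272,475),(105,525))])
box('rackS',[S(*p,.062) for p in((124,74),(228,40),(374,188),(262,238))])
print('tape',T(162,125,.024)[:2],'jar',S(308,388,.108)[:2],'tin',S(515,275,.066)[:2])
print('bin lip bl',T(627,282,0),'br',T(706,268,0))
print('bin S top near front',S(172,245,.045),'bottom',S(178,288,0),'far top front',S(140,212,.045))
print('T wall tops front L',T(622,240,.045))
E
python3 m.py
```

```text
rack c [ 0.6697 -0.0074  0.062 ] sides [np.float64(0.1049), np.float64(0.2368), np.float64(0.0994), np.float64(0.2376)]
  ang e -95.30122638103605 f 174.25864300000774
basket c [0.5036 0.3062 0.06  ] sides [np.float64(0.1923), np.float64(0.1109), np.float64(0.1884), np.float64(0.1074)]
  ang e -85.31623231105155 f -175.6168304701584
rackS c [ 0.6661 -0.0123  0.062 ] sides [np.float64(0.2418), np.float64(0.1096), np.float64(0.2352), np.float64(0.114)]
  ang e -2.6588732615754993 f -96.16701164304203
tape [0.7465 0.2679] jar [ 0.4985 -0.3053] tin [ 0.7314 -0.2742]
bin lip bl [ 0.5457 -0.0319  0.    ] br [ 0.5443 -0.0904  0.    ]
bin S top near front [ 0.543  -0.0826  0.045 ] bottom [ 0.5464 -0.0882  0.    ] far top front [ 0.5437 -0.0357  0.045 ]
T wall tops front L [ 0.5507 -0.0264  0.045 ]
```

```bash
cat >> m.py <<'E'
for z,p,q in((.045,(605,165),(622,240)),):
    A,B=T(*p,z),T(*q,z);print('wallL',A,B,np.degrees(np.arctan2(*(A-B)[1::-1])))
A,B=S(172,245,.045),S(250,228,.045);print('S near wall top',A,B,np.degrees(np.arctan2(*(B-A)[1::-1])))
A,B=S(178,288,0),S(252,268,0);print('S near wall bot',A,B,np.degrees(np.arctan2(*(B-A)[1::-1])))
print('carton front',T(435,255,0),T(498,265,0))
E
cat > g.py <<'E'
# usage: g.py x y z yaw tilt : remaining shift/turn in present tool axes
import sys
from h import *
from scipy.spatial.transform import Rotation as Ro
x,y,z,yaw,tilt=map(float,sys.argv[1:])
s=manip.get_state();w,*v=s['tool_rot'];R=Ro.from_quat([*v,w])
# level: tool x along yaw, z down; tilt>0 : -x(bin) end goes down
G=Ro.from_euler('z',yaw,degrees=True)*Ro.from_euler('y',-tilt,degrees=True)*Ro.from_euler('x',180,degrees=True)
print('t',s['clock'],'pos',s['position'].round(4),'d mm',(1e3*R.inv().apply(np.array([x,y,z])-s['position'])).round(1),
 'w deg',np.degrees((R.inv()*G).as_rotvec()).round(2),'q',s['qpos'].round(2),'w',round(s['gripper_width'],4),'gf',s['grasp_force'],'F',s['force'].round(1))
E
python3 m.py|tail -4; python3 g.py .572 -.064 .15 -4 0
```

```text
wallL [ 0.6178 -0.0338  0.045 ] [ 0.5507 -0.0264  0.045 ] -6.277889485301341
S near wall top [ 0.543  -0.0826  0.045 ] [ 0.6075 -0.1006  0.045 ] -15.513663490163559
S near wall bot [ 0.5464 -0.0882  0.    ] [ 0.6113 -0.1024  0.    ] -12.314238938847847
carton front [0.6007 0.0954 0.    ] [0.5816 0.0536 0.    ]
t 0.3 pos [ 0.1303 -0.4826  0.2311] d mm [ 535.5 -288.9   81.3] w deg [-0.02  0.   19.11] q [-1.31  0.21 -0.03  1.32  0.    1.57] w 0.0854 gf 0.0 F [0.  0.  0.3]
```

```bash
python3 -m pendant '[{"dx":0.05,"dy":-0.027,"wz":2},{"dx":0.1,"dy":-0.054,"wz":4},{"dx":0.144,"dy":-0.078,"wz":6},{"dx":0.188,"dy":-0.101,"wz":8},{"dx":0.232,"dy":-0.125,"wz":10},{"dx":0.276,"dy":-0.149,"wz":12},{"dx":0.32,"dy":-0.173,"wz":14},{"dx":0.364,"dy":-0.196,"wz":16}]' 0 20; python3 g.py .572 -.063 .15 -6.5 0
```

```text
t 0.3 pos [ 0.1303 -0.4826  0.2311] d mm [ 535.8 -289.9   81.3] w deg [-2.000e-02  0.000e+00  2.161e+01] q [-1.31  0.21 -0.03  1.32  0.    1.57] w 0.0854 gf 0.0 F [0.  0.  0.3]validation failed for argument at $[0]...
```

```bash
python3 -m pendant '[{"dx":0.05,"dy":-0.027,"dz":0,"wx":0,"wy":0,"wz":2},{"dx":0.1,"dy":-0.054,"dz":0,"wx":0,"wy":0,"wz":4},{"dx":0.144,"dy":-0.078,"dz":0,"wx":0,"wy":0,"wz":6},{"dx":0.188,"dy":-0.101,"dz":0,"wx":0,"wy":0,"wz":8},{"dx":0.232,"dy":-0.125,"dz":0,"wx":0,"wy":0,"wz":10},{"dx":0.276,"dy":-0.149,"dz":0,"wx":0,"wy":0,"wz":12},{"dx":0.32,"dy":-0.173,"dz":0,"wx":0,"wy":0,"wz":14},{"dx":0.364,"dy":-0.196,"dz":0,"wx":0,"wy":0,"wz":16}]' 0 20; python3 g.py .572 -.063 .15 -6.5 0
```

```text
clock: 1.1
position: [0.422, -0.2059, 0.2315]
tool_rot: [0.0, 1.0, -0.008, 0.0]
force: [1.0, -1.4, 0.1]
gripper_width: 0.0854
grasp_force: 0.0
t 1.1 pos [ 0.422  -0.2059  0.2315] d mm [ 147.5 -145.4   81.5] w deg [ 0.01 -0.02  5.54] q [-0.45  0.15 -0.11  1.31 -0.    2.7 ] w 0.0854 gf 0.0 F [ 1.  -1.4  0.1]
```

```bash
sed -i "s/\*Ro.from_euler('x',180,degrees=True)/*Ro.from_euler('x',180,degrees=True)*Ro.from_euler('z',180,degrees=True)/" g.py
python3 -m pendant '[{"dx":0.015,"dy":-0.015,"dz":0,"wx":0,"wy":0,"wz":-8},{"dx":0.03,"dy":-0.03,"dz":0,"wx":0,"wy":0,"wz":-16},{"dx":0.045,"dy":-0.045,"dz":0,"wx":0,"wy":0,"wz":-24},{"dx":0.06,"dy":-0.06,"dz":0,"wx":0,"wy":0,"wz":-32},{"dx":0.075,"dy":-0.075,"dz":0,"wx":0,"wy":0,"wz":-40},{"dx":0.09,"dy":-0.09,"dz":0,"wx":0,"wy":0,"wz":-48},{"dx":0.11,"dy":-0.11,"dz":0,"wx":0,"wy":0,"wz":-56},{"dx":0.13,"dy":-0.13,"dz":0,"wx":0,"wy":0,"wz":-64}]' 0 20; python3 g.py .572 -.063 .15 -6.5 0
```

```text
clock: 1.9
position: [0.5535, -0.079, 0.2313]
tool_rot: [0.0, 0.851, 0.526, -0.0]
force: [0.0, -0.6, -0.4]
gripper_width: 0.0856
grasp_force: 0.0
t 1.9 pos [ 0.5535 -0.079   0.2313] d mm [22.6  9.4 81.3] w deg [  -0.      0.   -110.07] q [-0.14  0.34  0.13  1.36 -0.    1.89] w 0.0856 gf 0.0 F [ 0.  -0.6 -0.4]
```

```bash
python3 -m pendant '[{"dx":0,"dy":0,"dz":0,"wx":0,"wy":0,"wz":-8.5},{"dx":0,"dy":0,"dz":0,"wx":0,"wy":0,"wz":-17},{"dx":0,"dy":0,"dz":0,"wx":0,"wy":0,"wz":-25.5},{"dx":0,"dy":0,"dz":0,"wx":0,"wy":0,"wz":-34},{"dx":0,"dy":0,"dz":0,"wx":0,"wy":0,"wz":-42.5},{"dx":0,"dy":0,"dz":0,"wx":0,"wy":0,"wz":-51},{"dx":0,"dy":0,"dz":0,"wx":0,"wy":0,"wz":-59.5},{"dx":0,"dy":0,"dz":0,"wx":0,"wy":0,"wz":-68}]' 0 20; python3 g.py .572 -.063 .15 -6.5 0
```

```text
clock: 2.7
position: [0.5528, -0.0797, 0.2312]
tool_rot: [-0.0, 0.411, 0.912, -0.0]
force: [0.5, -0.4, -0.1]
gripper_width: 0.0855
grasp_force: 0.0
t 2.7 pos [ 0.5528 -0.0797  0.2312] d mm [-0.2 25.5 81.2] w deg [-0.000e+00 -1.000e-02 -4.204e+01] q [-0.14  0.34  0.13  1.36  0.    0.7 ] w 0.0855 gf 0.0 F [ 0.5 -0.4 -0.1]
```

```bash
python3 -m pendant '[{"dx":0,"dy":0.005,"dz":0.015,"wx":0,"wy":0,"wz":-8.4},{"dx":0,"dy":0.011,"dz":0.03,"wx":0,"wy":0,"wz":-16.8},{"dx":0,"dy":0.018,"dz":0.045,"wx":0,"wy":0,"wz":-25.2},{"dx":0,"dy":0.0255,"dz":0.06,"wx":0,"wy":0,"wz":-33.6},{"dx":0,"dy":0.0255,"dz":0.081,"wx":0,"wy":0,"wz":-42},{"dx":0,"dy":0.0255,"dz":0.081,"wx":0,"wy":0,"wz":-42},{"dx":0,"dy":0.0255,"dz":0.081,"wx":0,"wy":0,"wz":-42}]' 0 20; python3 g.py .572 -.063 .006 -6.5 0; python3 - <<'E'
from h import *
a=cap('top')['pixels'][130:270,220:400,::-1];b=cap('side')['pixels'][170:310,220:400,::-1]
f=lambda i:cv2.resize(i,None,fx=4.2,fy=4.2,interpolation=cv2.INTER_CUBIC)
cv2.imwrite('pics/pre.png',cv2.resize(np.vstack([f(a),f(b)]),(385,600)) if 0 else np.hstack([cv2.resize(a,(400,311)),cv2.resize(b,(400,311))]))
E
```

```text
clock: 3.4
position: [0.5718, -0.063, 0.1506]
tool_rot: [-0.0, 0.062, 0.998, -0.0]
force: [-0.2, 0.5, 0.4]
gripper_width: 0.0854
grasp_force: 0.0
t 3.4 pos [ 0.5718 -0.063   0.1506] d mm [ -0.3   0.  144.6] w deg [-0.   -0.03 -0.65] q [-0.11  0.39  0.01  1.19 -0.    0.02] w 0.0854 gf 0.0 F [-0.2  0.5  0.4]
```

View pics/pre.png

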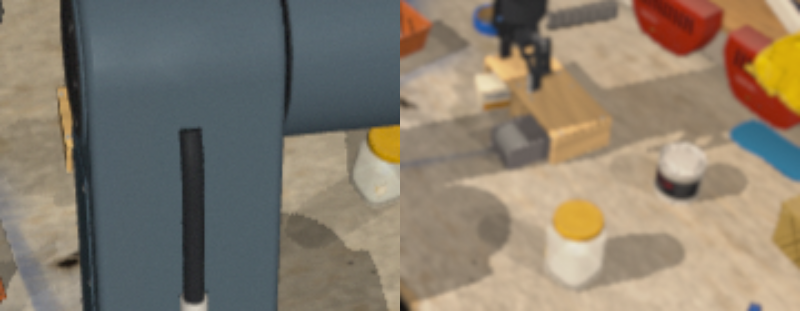

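The right half shows the gripper over the rack front and the bin unobscured in the side view, at about (520,140) in the crop. I'll zoom there to check the bin's lateral position.

```bash
python3 - <<'E'
from h import *
b=cap('side')['pixels'][205:265,250:320,::-1]
cv2.imwrite('pics/zs2.png',cv2.resize(b,None,fx=10,fy=10,interpolation=cv2.INTER_CUBIC))
E
```

```text
(no output)
```

View pics/zs2.png

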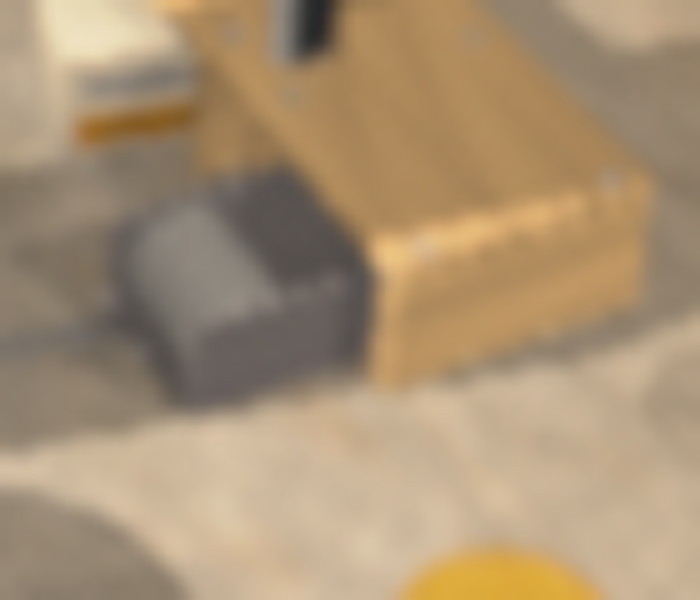

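Near wall: top front corner (192,325), bottom front (185,402), at the rack (365,278) and (365,372). Far wall: top front corner about (120,232).

```bash
python3 - <<'E'
from h import *
np.set_printoptions(precision=4,suppress=True)
b=manip.capture('side')
S=lambda x,y,z:onz(b,(250+x/10-.45,205+y/10-.45),z)
for n,p in dict(nft=(192,325,.045),nfb=(185,402,0),nrt=(365,278,.045),nrb=(365,372,0),fft=(120,232,.045),frt=(205,180,.045),rackFtop=(380,245,.062),rackBtop=(650,180,.062)).items(): print(n,S(*p))
E
```

```text
nft [ 0.538  -0.0902  0.045 ]
nfb [ 0.5413 -0.083   0.    ]
nrt [ 0.6035 -0.1038  0.045 ]
nrb [ 0.6049 -0.1059  0.    ]
fft [ 0.5442 -0.0358  0.045 ]
frt [ 0.5863 -0.0289  0.045 ]
rackFtop [ 0.6062 -0.1074  0.062 ]
rackBtop [ 0.7093 -0.1327  0.062 ]
```

```bash
python3 -m pendant '[{"dx":0,"dy":0,"dz":0.04,"wx":0,"wy":0,"wz":0},{"dx":0,"dy":0,"dz":0.07,"wx":0,"wy":0,"wz":0},{"dx":0,"dy":0,"dz":0.09,"wx":0,"wy":0,"wz":0},{"dx":0,"dy":0,"dz":0.105,"wx":0,"wy":0,"wz":0},{"dx":0,"dy":0,"dz":0.12,"wx":0,"wy":0,"wz":0},{"dx":0,"dy":0,"dz":0.13,"wx":0,"wy":0,"wz":0},{"dx":0,"dy":0,"dz":0.14,"wx":0,"wy":0,"wz":0},{"dx":0,"dy":0,"dz":0.144,"wx":0,"wy":0,"wz":0}]' 0 20; python3 g.py .572 -.063 .006 -6.5 0
```

```text
clock: 4.4
position: [0.5719, -0.063, 0.0058]
tool_rot: [-0.0, 0.06, 0.998, 0.0]
force: [-0.5, 0.6, -0.6]
gripper_width: 0.0859
grasp_force: 0.0
t 4.4 pos [ 0.5719 -0.063   0.0058] d mm [-0.1 -0.  -0.2] w deg [-0.   -0.02 -0.41] q [-0.11  0.51 -0.21  0.86 -0.    0.01] w 0.0859 gf 0.0 F [-0.5  0.6 -0.6]
```

```bash
Z='{"dx":0,"dy":0,"dz":0,"wx":0,"wy":0,"wz":0}'; python3 -m pendant '[{"dx":0,"dy":0,"dz":0,"wx":0,"wy":0,"wz":0},{"dx":0,"dy":0,"dz":0,"wx":0,"wy":0,"wz":0},{"dx":0,"dy":0,"dz":0,"wx":0,"wy":0,"wz":0},{"dx":0,"dy":0,"dz":0,"wx":0,"wy":0,"wz":0}]' 0.25 20;  python3 -m pendant '[{"dx":0,"dy":0,"dz":0,"wx":0,"wy":0,"wz":0},{"dx":0,"dy":0,"dz":0,"wx":0,"wy":0,"wz":0},{"dx":0,"dy":0,"dz":0,"wx":0,"wy":0,"wz":0}]' 0.27 20
```

```text
clock: 4.8
position: [0.5723, -0.063, 0.0067]
tool_rot: [0.0, 0.06, 0.998, -0.0]
force: [-0.5, 0.3, 1.2]
gripper_width: 0.0656
grasp_force: 24.0
clock: 5.1
position: [0.5723, -0.063, 0.0067]
tool_rot: [0.0, 0.06, 0.998, -0.0]
force: [-1.0, 0.9, 6.3]
gripper_width: 0.0657
grasp_force: 24.5
```

```bash
python3 -m pendant '[{"dx":0,"dy":0,"dz":0,"wx":0,"wy":0,"wz":0},{"dx":0,"dy":0,"dz":0,"wx":0,"wy":0,"wz":0},{"dx":0,"dy":0,"dz":0,"wx":0,"wy":0,"wz":0}]' 0.24 20;  python3 -m pendant '[{"dx":0,"dy":0,"dz":0,"wx":0,"wy":0,"wz":0},{"dx":0,"dy":0,"dz":0,"wx":0,"wy":0,"wz":0},{"dx":0,"dy":0,"dz":0,"wx":0,"wy":0,"wz":0}]' 0.235 20
```

```text
clock: 5.4
position: [0.5723, -0.063, 0.0067]
tool_rot: [0.0, 0.06, 0.998, -0.0]
force: [-1.7, 0.2, 5.5]
gripper_width: 0.0656
grasp_force: 24.5
clock: 5.7
position: [0.5723, -0.063, 0.0067]
tool_rot: [0.0, 0.06, 0.998, -0.0]
force: [-2.2, 1.2, 5.4]
gripper_width: 0.0658
grasp_force: 24.5
```

```bash
for i in 1; do python3 -m pendant '[{"dx":0,"dy":0,"dz":0,"wx":0,"wy":0,"wz":0},{"dx":0,"dy":0,"dz":0,"wx":0,"wy":0,"wz":0}]' 0.23 20 | tail -2;  python3 -m pendant '[{"dx":0,"dy":0,"dz":0,"wx":0,"wy":0,"wz":0},{"dx":0,"dy":0,"dz":0,"wx":0,"wy":0,"wz":0}]' 0.226 20|tail -2; python3 -m pendant '[{"dx":0,"dy":0,"dz":0,"wx":0,"wy":0,"wz":0},{"dx":0,"dy":0,"dz":0,"wx":0,"wy":0,"wz":0}]' 0.222 20|tail -2; done
```

```text
gripper_width: 0.0659
grasp_force: 17.2
gripper_width: 0.0667
grasp_force: 0.0
gripper_width: 0.0662
grasp_force: 0.0
```

```bash
python3 -m pendant '[{"dx":0,"dy":0,"dz":0,"wx":0,"wy":0,"wz":0},{"dx":0,"dy":0,"dz":0,"wx":0,"wy":0,"wz":0},{"dx":0,"dy":0,"dz":0,"wx":0,"wy":0,"wz":0}]' 0.23 20
```

```text
clock: 6.6
position: [0.572, -0.0629, 0.0063]
tool_rot: [-0.0, 0.06, 0.998, 0.0]
force: [-0.5, -0.1, 0.2]
gripper_width: 0.066
grasp_force: 9.4
```

```bash
python3 -m pendant '[{"dx":0,"dy":0,"dz":0,"wx":0,"wy":0,"wz":0},{"dx":0.002,"dy":0,"dz":0,"wx":0,"wy":0,"wz":0},{"dx":0.006,"dy":0,"dz":0,"wx":0,"wy":0,"wz":0},{"dx":0.012,"dy":0,"dz":0,"wx":0,"wy":0,"wz":0},{"dx":0.019,"dy":0,"dz":0,"wx":0,"wy":0,"wz":0},{"dx":0.026,"dy":0,"dz":0,"wx":0,"wy":0,"wz":0},{"dx":0.033,"dy":0,"dz":0,"wx":0,"wy":0,"wz":0},{"dx":0.04,"dy":0,"dz":0,"wx":0,"wy":0,"wz":0}]' 0.231 20
```

```text
clock: 7.4
position: [0.5316, -0.0581, 0.0063]
tool_rot: [-0.0, 0.06, 0.998, 0.0]
force: [0.9, -0.7, -0.5]
gripper_width: 0.066
grasp_force: 12.4
```

```bash
python3 -m pendant '[{"dx":0.008,"dy":0,"dz":0,"wx":0,"wy":0,"wz":0},{"dx":0.018,"dy":0,"dz":0,"wx":0,"wy":0,"wz":0},{"dx":0.029,"dy":0,"dz":0,"wx":0,"wy":0,"wz":0},{"dx":0.04,"dy":0,"dz":0,"wx":0,"wy":0,"wz":0},{"dx":0.051,"dy":0,"dz":0,"wx":0,"wy":0,"wz":0},{"dx":0.06,"dy":0,"dz":0,"wx":0,"wy":0,"wz":0},{"dx":0.067,"dy":0,"dz":0,"wx":0,"wy":0,"wz":0},{"dx":0.07,"dy":0,"dz":0,"wx":0,"wy":0,"wz":0}]' 0.231 20; python3 -m pendant '[{"dx":0,"dy":0,"dz":0,"wx":0,"wy":0,"wz":0},{"dx":0,"dy":0,"dz":0,"wx":0,"wy":0,"wz":0},{"dx":0,"dy":0,"dz":0,"wx":0,"wy":0,"wz":0}]' 0 20; python3 - <<'E'
from h import *
b=cap('side')['pixels'][180:310,220:360,::-1]
cv2.imwrite('pics/out.png',cv2.resize(b,None,fx=4.6,fy=4.6,interpolation=cv2.INTER_CUBIC))
E
```

```text
clock: 8.2
position: [0.4621, -0.0497, 0.0063]
tool_rot: [-0.0, 0.06, 0.998, 0.0]
force: [1.5, -0.1, -1.6]
gripper_width: 0.0658
grasp_force: 12.3
clock: 8.5
position: [0.4632, -0.0498, 0.0063]
tool_rot: [0.0, 0.06, 0.998, -0.0]
force: [0.5, 0.0, -0.5]
gripper_width: 0.0852
grasp_force: 0.0
```

View pics/out.png

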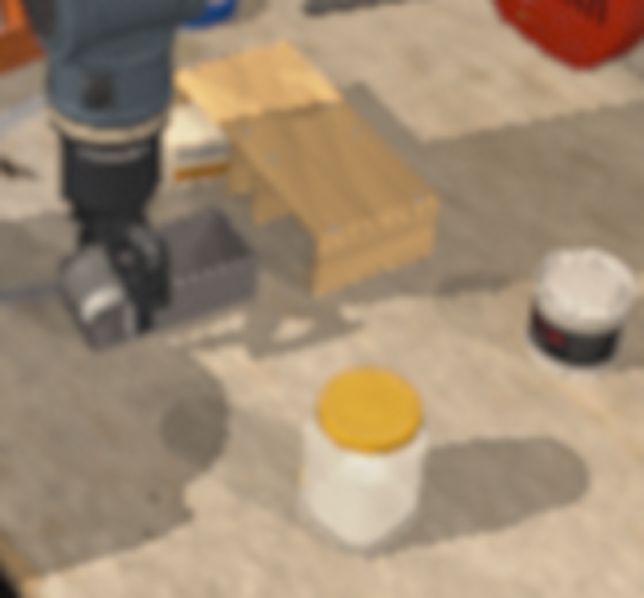

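Bin is clear of the rack and standing with the sleeve near its mouth. Near wall: bottom front (97,345), rear (255,288), rear top (252,262); far rear top corner (208,212).

```bash
python3 - <<'E'
from h import *
np.set_printoptions(precision=4,suppress=True)
b=manip.capture('side')
S=lambda x,y,z:onz(b,(220+x/4.6-.4,180+y/4.6-.4),z)
for n,p in dict(nfb=(97,345,0),nrb=(255,288,0),nrt=(254,260,.045),frt=(208,211,.045),fft=(66,265,.045),rackfront=(313,293,0)).items(): print(n,S(*p))
E
python3 g.py .505 -.057 .006 -6.5 0
```

```text
nfb [ 0.4334 -0.0714 -0.    ]
nrb [ 0.57  -0.086  0.   ]
nrt [ 0.5585 -0.098   0.045 ]
frt [ 0.5611 -0.0319  0.045 ]
fft [ 0.4354 -0.0246  0.045 ]
rackfront [ 0.6048 -0.1156  0.    ]
t 8.6 pos [ 0.4631 -0.0498  0.0063] d mm [-42.5  -2.1   0.3] w deg [-0.    0.01 -0.38] q [-0.11  0.31 -0.51  0.74 -0.    0.01] w 0.0856 gf 0.0 F [ 0.6 -0.4  0.4]
```

```bash
python3 -m pendant '[{"dx":-0.01,"dy":0,"dz":0,"wx":0,"wy":0,"wz":0},{"dx":-0.025,"dy":0,"dz":0,"wx":0,"wy":0,"wz":0},{"dx":-0.035,"dy":0,"dz":0,"wx":0,"wy":0,"wz":0},{"dx":-0.035,"dy":0,"dz":0,"wx":0,"wy":0,"wz":0}]' 0 20; python3 -m pendant '[{"dx":0,"dy":0,"dz":0,"wx":0,"wy":0,"wz":0},{"dx":0,"dy":0,"dz":0,"wx":0,"wy":0,"wz":0},{"dx":0,"dy":0,"dz":0,"wx":0,"wy":0,"wz":0},{"dx":0,"dy":0,"dz":0,"wx":0,"wy":0,"wz":0}]' 0.232 20
```

```text
clock: 9.0
position: [0.4992, -0.0542, 0.0063]
tool_rot: [0.0, 0.06, 0.998, -0.0]
force: [0.5, 0.4, -0.0]
gripper_width: 0.0851
grasp_force: 0.0
clock: 9.4
position: [0.4971, -0.0539, 0.0062]
tool_rot: [-0.0, 0.06, 0.998, 0.0]
force: [-0.7, 0.0, -2.5]
gripper_width: 0.0659
grasp_force: 15.3
```

15.3 N is what I wanted. Now lift.

```bash
python3 -m pendant '[{"dx":0,"dy":0,"dz":-0.004,"wx":0,"wy":0,"wz":0},{"dx":0,"dy":0,"dz":-0.012,"wx":0,"wy":0,"wz":0},{"dx":0,"dy":0,"dz":-0.025,"wx":0,"wy":0,"wz":0},{"dx":0,"dy":0,"dz":-0.04,"wx":0,"wy":0,"wz":0},{"dx":0,"dy":0,"dz":-0.055,"wx":0,"wy":0,"wz":0},{"dx":0,"dy":0,"dz":-0.065,"wx":0,"wy":0,"wz":0},{"dx":0,"dy":0,"dz":-0.07,"wx":0,"wy":0,"wz":0},{"dx":0,"dy":0,"dz":-0.07,"wx":0,"wy":0,"wz":0}]' - 20; python3 - <<'E'
from h import *
b=cap('side')['pixels'][150:280,200:340,::-1]
cv2.imwrite('pics/lift.png',cv2.resize(b,None,fx=4.6,fy=4.6,interpolation=cv2.INTER_CUBIC))
E
```

```text
clock: 10.2
position: [0.498, -0.054, 0.0769]
tool_rot: [0.001, 0.06, 0.998, -0.0]
force: [-0.9, 0.1, -2.3]
gripper_width: 0.0655
grasp_force: 15.5
```

View pics/lift.png

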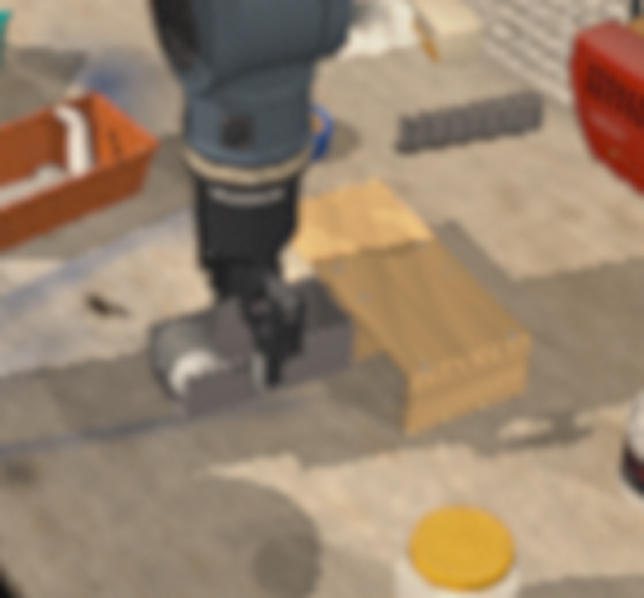

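Bin lifted level with the sleeve still in it near the mouth. Next I move over the basket.

```bash
python3 g.py .565 .311 .135 4.5 0
```

```text
t 10.25 pos [ 0.4976 -0.054   0.0763] d mm [-23.2 370.4 -58.7] w deg [-0.000e+00  1.000e-02 -1.138e+01] q [-0.11  0.3  -0.33  0.95  0.    0.01] w 0.0661 gf 15.525076389312744 F [-0.4  0.2 -2.8]
```

```bash
python3 -m pendant '[{"dx":0,"dy":0.004,"dz":-0.01,"wx":0,"wy":0,"wz":0},{"dx":0,"dy":0.012,"dz":-0.02,"wx":0,"wy":0,"wz":-0.5},{"dx":0,"dy":0.025,"dz":-0.03,"wx":0,"wy":0,"wz":-1},{"dx":-0.001,"dy":0.042,"dz":-0.04,"wx":0,"wy":0,"wz":-1.5},{"dx":-0.002,"dy":0.062,"dz":-0.048,"wx":0,"wy":0,"wz":-2},{"dx":-0.003,"dy":0.084,"dz":-0.055,"wx":0,"wy":0,"wz":-2.7},{"dx":-0.0045,"dy":0.107,"dz":-0.0585,"wx":0,"wy":0,"wz":-3.4},{"dx":-0.006,"dy":0.13,"dz":-0.0585,"wx":0,"wy":0,"wz":-4.1}]' - 20;python3 g.py .565 .311 .135 4.5 0
```

```text
clock: 11.05
position: [0.5196, 0.0764, 0.1362]
tool_rot: [0.001, 0.024, 1.0, 0.0]
force: [0.6, -0.7, -2.7]
gripper_width: 0.066
grasp_force: 15.7
t 11.05 pos [0.5196 0.0764 0.1362] d mm [-34.3 236.4   1.3] w deg [ 0.02  0.09 -7.2 ] q [ 0.15  0.3  -0.16  1.11  0.    0.19] w 0.066 gf 15.68111389875412 F [ 0.6 -0.7 -2.7]
```

```bash
python3 -m pendant '[{"dx":-0.0015,"dy":0.023,"dz":0,"wx":0,"wy":0,"wz":-0.7},{"dx":-0.003,"dy":0.046,"dz":0,"wx":0,"wy":0,"wz":-1.4},{"dx":-0.0045,"dy":0.069,"dz":0,"wx":0,"wy":0,"wz":-2.1},{"dx":-0.006,"dy":0.092,"dz":0,"wx":0,"wy":0,"wz":-2.8},{"dx":-0.0075,"dy":0.114,"dz":0,"wx":0,"wy":0,"wz":-3.5},{"dx":-0.009,"dy":0.135,"dz":0,"wx":0,"wy":0,"wz":-4.2},{"dx":-0.0105,"dy":0.155,"dz":0,"wx":0,"wy":0,"wz":-4.9},{"dx":-0.012,"dy":0.173,"dz":0,"wx":0,"wy":0,"wz":-5.6}]' - 20;python3 g.py .565 .311 .135 4.5 0
```

```text
clock: 11.85
position: [0.5393, 0.2487, 0.1354]
tool_rot: [0.0, -0.026, 1.0, 0.0]
force: [-0.4, 0.2, -1.9]
gripper_width: 0.0659
grasp_force: 15.6
t 11.85 pos [0.5393 0.2487 0.1354] d mm [-28.9  60.9   0.4] w deg [ 0.02  0.02 -1.58] q [0.43 0.44 0.04 1.17 0.   0.38] w 0.0659 gf 15.637906193733215 F [-0.4  0.2 -1.9]
```

```bash
python3 -m pendant '[{"dx":-0.003,"dy":0.014,"dz":0,"wx":0,"wy":0,"wz":-0.4},{"dx":-0.007,"dy":0.026,"dz":0,"wx":0,"wy":0,"wz":-0.8},{"dx":-0.012,"dy":0.037,"dz":0,"wx":0,"wy":0,"wz":-1.2},{"dx":-0.017,"dy":0.046,"dz":0,"wx":0,"wy":0,"wz":-1.5},{"dx":-0.022,"dy":0.053,"dz":0,"wx":0,"wy":0,"wz":-1.5},{"dx":-0.025,"dy":0.056,"dz":0,"wx":0,"wy":0,"wz":-1.5},{"dx":-0.027,"dy":0.058,"dz":0,"wx":0,"wy":0,"wz":-1.5},{"dx":-0.027,"dy":0.058,"dz":0,"wx":0,"wy":0,"wz":-1.5}]' - 20;python3 g.py .565 .311 .135 4.5 0;python3 g.py .565 .311 .135 4.5 45; python3 - <<'E'
from h import *
cap('top','over.png')
E
```

```text
clock: 12.65
position: [0.5639, 0.3057, 0.1347]
tool_rot: [-0.0, -0.037, 0.999, -0.0]
force: [-0.7, -0.0, -2.4]
gripper_width: 0.0658
grasp_force: 15.6
t 12.65 pos [0.5639 0.3057 0.1347] d mm [-1.5  5.2 -0.3] w deg [-0.   -0.   -0.21] q [ 0.5   0.54  0.19  1.23 -0.    0.42] w 0.0658 gf 15.642358660697937 F [-0.7 -0.  -2.4]
t 12.65 pos [0.5639 0.3057 0.1347] d mm [-1.5  5.2 -0.3] w deg [ -0.09 -45.    -0.19] q [ 0.5   0.54  0.19  1.23 -0.    0.42] w 0.0658 gf 15.642358660697937 F [-0.7 -0.  -2.4]
```

View pics/over.png

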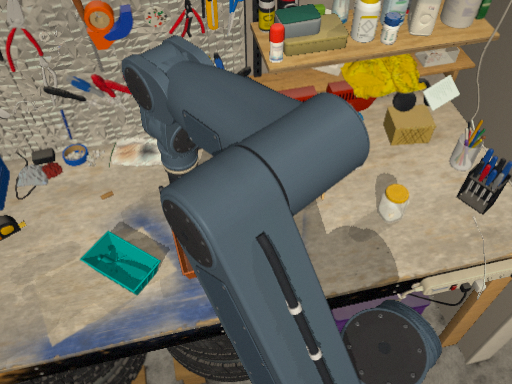

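```bash
python3 -m pendant '[{"dx":0,"dy":0.003,"dz":0,"wx":0,"wy":-2,"wz":0},{"dx":0,"dy":0.005,"dz":0,"wx":0,"wy":-5,"wz":0},{"dx":0,"dy":0.005,"dz":0,"wx":0,"wy":-9,"wz":0},{"dx":0,"dy":0.005,"dz":0,"wx":0,"wy":-13,"wz":0},{"dx":0,"dy":0.005,"dz":0,"wx":0,"wy":-17,"wz":0},{"dx":0,"dy":0.005,"dz":0,"wx":0,"wy":-21,"wz":0},{"dx":0,"dy":0.005,"dz":0,"wx":0,"wy":-24,"wz":0},{"dx":0,"dy":0.005,"dz":0,"wx":0,"wy":-27,"wz":0}]' - 20;python3 g.py .565 .311 .135 4.5 45
```

```text
clock: 13.5
position: [0.5628, 0.3104, 0.1351]
tool_rot: [0.234, -0.036, 0.971, 0.009]
force: [0.4, -0.4, -2.5]
gripper_width: 0.0658
grasp_force: 15.7
t 13.5 pos [0.5628 0.3104 0.1351] d mm [-1.9  0.5  1.1] w deg [ -0.11 -17.87  -0.17] q [ 0.62  0.21 -0.41  0.54 -0.24  0.5 ] w 0.0658 gf 15.675203204154968 F [ 0.4 -0.4 -2.5]
```

```bash
python3 -m pendant '[{"dx":0,"dy":0,"dz":0,"wx":0,"wy":-3,"wz":0},{"dx":0,"dy":0,"dz":0,"wx":0,"wy":-6,"wz":0},{"dx":0,"dy":0,"dz":0,"wx":0,"wy":-9,"wz":0},{"dx":0,"dy":0,"dz":0,"wx":0,"wy":-12,"wz":0},{"dx":0,"dy":0,"dz":0,"wx":0,"wy":-15,"wz":0},{"dx":0,"dy":0,"dz":0,"wx":0,"wy":-17,"wz":0},{"dx":0,"dy":0,"dz":0,"wx":0,"wy":-18,"wz":0},{"dx":0,"dy":0,"dz":0,"wx":0,"wy":-18,"wz":0}]' - 20;python3 -m pendant '[{"dx":0,"dy":0,"dz":0,"wx":0,"wy":0,"wz":0},{"dx":0,"dy":0,"dz":0,"wx":0,"wy":0,"wz":0},{"dx":0,"dy":0,"dz":0,"wx":0,"wy":0,"wz":0},{"dx":0,"dy":0,"dz":0,"wx":0,"wy":0,"wz":0},{"dx":0,"dy":0,"dz":0,"wx":0,"wy":0,"wz":0},{"dx":0,"dy":0,"dz":0,"wx":0,"wy":0,"wz":0},{"dx":0,"dy":0,"dz":0,"wx":0,"wy":0,"wz":0}]' - 20; python3 g.py .565 .311 .135 4.5 45;python3 - <<'E'
from h import *
b=cap('side')['pixels'][110:280,140:340,::-1]
cv2.imwrite('pics/tip.png',cv2.resize(b,None,fx=3.5,fy=3.5,interpolation=cv2.INTER_CUBIC))
E
```

```text
clock: 14.3
position: [0.5625, 0.3102, 0.1344]
tool_rot: [0.382, -0.035, 0.923, 0.014]
force: [0.1, 0.5, -2.0]
gripper_width: 0.0657
grasp_force: 15.8
clock: 15.0
position: [0.5633, 0.3108, 0.1348]
tool_rot: [0.382, -0.035, 0.923, 0.014]
force: [0.5, 0.2, -1.9]
gripper_width: 0.0656
grasp_force: 15.8
t 15.0 pos [0.5633 0.3108 0.1348] d mm [-1.4  0.1  1.1] w deg [-0.13 -0.01 -0.13] q [ 0.71  0.12 -0.75  0.02 -0.43  0.48] w 0.0656 gf 15.833191573619843 F [ 0.5  0.2 -1.9]
```

View pics/tip.png

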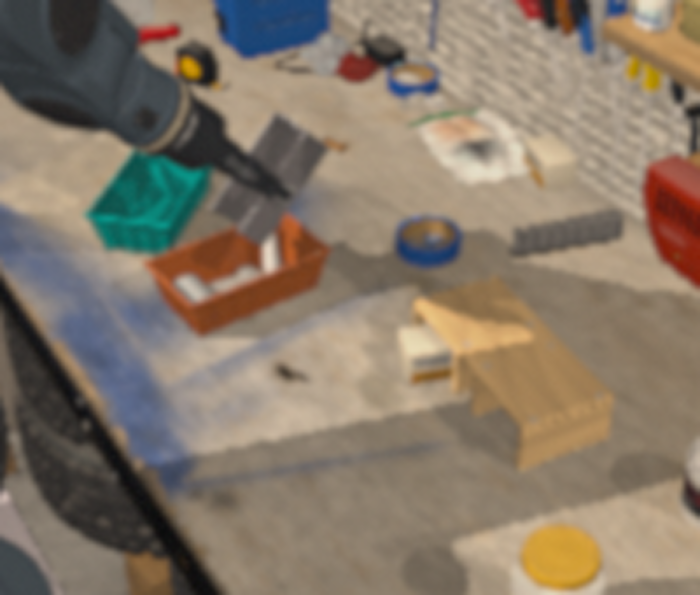

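Bin is tipped 45° over the +x end of the basket, at (270,180). A grey sleeve-like blob lies in the basket at (195,288). My picture allowance is used up, so I'll check numerically, tipping slightly further to be sure.

```bash
python3 -m pendant '[{"dx":0,"dy":0,"dz":0,"wx":0,"wy":-2,"wz":0},{"dx":0,"dy":0,"dz":0,"wx":0,"wy":-4,"wz":0},{"dx":0,"dy":0,"dz":0,"wx":0,"wy":-4,"wz":0},{"dx":0,"dy":0,"dz":0,"wx":0,"wy":-4,"wz":0}]' - 20 | grep force; for i in 1 2 3; do python3 -m pendant '[{"dx":0,"dy":0,"dz":0,"wx":0,"wy":0,"wz":0}]' - 20|grep force:; done; python3 - <<'E'
from h import *
c=cap('side'); cv2.imwrite('pics/tip2.png',c['pixels'][:,:,::-1])
R=cv2.Rodrigues(np.array(c['rvec'],float))[0]
def proj(P):
    p=R@np.array(P)+np.array(c['tvec']).ravel();r=p[:2]/p[2];r=r*(1+c['k1']*(r@r));return (np.array(c['mtx'])@[*r,1])[:2]
for x in (.44,.47,.50,.53,.56): print(x,proj([x,.306,.021]).round(1),proj([x,.306,.06]).round(1))
p=c['pixels'].astype(int);h=cv2.cvtColor(c['pixels'],cv2.COLOR_RGB2HSV)
print('sat'); print(h[180:206,180:236:2,1]//10)
print('val'); print(h[180:206,180:236:2,2]//10)
E
```

```text
force: [0.1, 0.8, -1.3]
grasp_force: 15.8
force: [-0.4, 0.5, -1.1]
grasp_force: 15.8
force: [-0.4, 0.2, -1.5]
grasp_force: 15.8
force: [-0.9, -0.1, -1.3]
grasp_force: 15.8
0.44 [194.5 195.1] [193.6 187.4]
0.47 [201.  192.8] [200.3 185.1]
0.5 [207.5 190.5] [206.8 182.9]
0.53 [213.8 188.3] [213.2 180.6]
0.56 [220. 186.] [219.5 178.5]
sat
[[20 22 22 18  5  8 13 16 18 19 19 19 18 18 19 19 17 10  4  4 16 20 19 18
  19 18 14  9]
 [11 13 14  9  9 13 17 19 19 19 19 19 18 18 18 19 19 10  4  4 15 20 19 18
  18 16 17 10]
 [ 3  3  3  7 15 17 19 19 19 19 19 19 18 18 18 19 19 10  4  4 14 20 19 18
  18 16 16  9]
 [ 6  6 10 14 18 19 19 19 19 19 19 19 18 18 18 19 19  9  4  4 12 20 19 18
  18 17 15  7]
 [ 7 11 16 19 19 19 19 19 19 19 18 19 18 18 18 17 18  9  4  3 11 19 19 17
  18 19 14  6]
 [ 7 14 18 19 19 19 19 19 19 18 18 19 19 19 15 11 13  9  4  4 11 18 18 18
  19 19 12  5]
 [ 6 13 17 19 19 19 19 19 19 19 19 19 19 18  9  6  8  8  4  5 12 18 18 18
  19 18 10  5]
 [ 5  9 16 18 19 19 16 15 18 19 19 19 18 14  6  4  5  7  6  9 15 18 19 19
  19 18  9  5]
 [ 5  6 14 18 19 14  9  8 13 19 19 17 14  9  5  4 
[... 3171 characters left out ...]
2 12 13 13 14 12 12 11 12 12 12 12 12 12 12 13 14 14 14 14 14
  14 13 13 14]
 [12 12 12 12 11 12 13 13 12 12 11 11 12 12 12 12 12 13 14 14 14 14 14 14
  14 14 14 15]
 [12 12 12 12 12 12 13 14 12 12 11 11 12 12 12 12 12 14 14 14 14 14 14 14
  14 15 15 16]
 [13 12 12 12 12 13 13 13 13 12 11 11 12 12 12 12 13 14 14 14 14 14 13 14
  15 16 16 17]
 [13 12 13 12 12 13 13 13 13 12 12 12 12 13 13 13 13 14 14 14 14 13 14 14
  15 16 17 17]
 [13 13 13 13 12 13 13 13 13 12 12 12 13 13 13 13 13 14 13 14 14 14 14 15
  15 17 18 18]
 [13 13 14 14 13 13 14 13 13 12 12 13 13 13 13 14 13 13 13 14 15 14 14 15
  16 18 18 18]
 [13 13 14 14 13 14 14 14 14 13 13 14 14 14 14 14 14 13 13 14 15 15 15 16
  17 18 19 19]]
```

Force fell from about 2.5 to 1.3 N, and a neutral grey object lies in the basket near x≈0.445, so the sleeve is out. Levelling the bin.

```bash
python3 -m pendant '[{"dx":0,"dy":0,"dz":0,"wx":0,"wy":3,"wz":0},{"dx":0,"dy":0,"dz":0,"wx":0,"wy":8,"wz":0},{"dx":0,"dy":0,"dz":0,"wx":0,"wy":14,"wz":0},{"dx":0,"dy":0,"dz":0,"wx":0,"wy":20,"wz":0},{"dx":0,"dy":0,"dz":0,"wx":0,"wy":26,"wz":0},{"dx":0,"dy":0,"dz":0,"wx":0,"wy":32,"wz":0},{"dx":0,"dy":0,"dz":0,"wx":0,"wy":38,"wz":0},{"dx":0,"dy":0,"dz":0,"wx":0,"wy":43,"wz":0}]' - 20 >/dev/null; python3 -m pendant '[{"dx":0,"dy":0,"dz":0,"wx":0,"wy":4,"wz":0},{"dx":0,"dy":0,"dz":0,"wx":0,"wy":6,"wz":0},{"dx":0,"dy":0,"dz":0,"wx":0,"wy":6,"wz":0},{"dx":0,"dy":0,"dz":0,"wx":0,"wy":6,"wz":0}]' - 20; python3 g.py .47 .14 .135 0 0
```

```text
clock: 17.0
position: [0.5635, 0.3108, 0.1345]
tool_rot: [0.0, -0.038, 0.999, -0.0]
force: [-0.7, 0.1, -0.5]
gripper_width: 0.066
grasp_force: 15.8
t 17.0 pos [0.5635 0.3108 0.1345] d mm [ 106.  -163.3   -0.6] w deg [-0.01  0.05  4.3 ] q [ 0.5   0.54  0.2   1.23 -0.    0.43] w 0.066 gf 15.764992833137512 F [-0.7  0.1 -0.5]
```

```bash
python3 -m pendant '[{"dx":0.005,"dy":-0.01,"dz":0,"wx":0,"wy":0,"wz":0},{"dx":0.018,"dy":-0.028,"dz":0,"wx":0,"wy":0,"wz":0.5},{"dx":0.034,"dy":-0.052,"dz":0,"wx":0,"wy":0,"wz":1},{"dx":0.051,"dy":-0.079,"dz":0,"wx":0,"wy":0,"wz":2},{"dx":0.068,"dy":-0.105,"dz":0,"wx":0,"wy":0,"wz":3},{"dx":0.085,"dy":-0.131,"dz":0,"wx":0,"wy":0,"wz":4},{"dx":0.098,"dy":-0.152,"dz":0,"wx":0,"wy":0,"wz":4.3},{"dx":0.106,"dy":-0.163,"dz":0,"wx":0,"wy":0,"wz":4.3}]' - 20 >/dev/null; python3 -m pendant '[{"dx":0,"dy":0,"dz":0,"wx":0,"wy":0,"wz":0},{"dx":0,"dy":0,"dz":0.01,"wx":0,"wy":0,"wz":0},{"dx":0,"dy":0,"dz":0.03,"wx":0,"wy":0,"wz":0},{"dx":0,"dy":0,"dz":0.055,"wx":0,"wy":0,"wz":0},{"dx":0,"dy":0,"dz":0.08,"wx":0,"wy":0,"wz":0},{"dx":0,"dy":0,"dz":0.1,"wx":0,"wy":0,"wz":0},{"dx":0,"dy":0,"dz":0.11,"wx":0,"wy":0,"wz":0},{"dx":0,"dy":0,"dz":0.115,"wx":0,"wy":0,"wz":0}]' - 20; python3 g.py .47 .14 .006 0 0
```

```text
clock: 18.6
position: [0.4695, 0.1408, 0.0186]
tool_rot: [-0.001, -0.001, 1.0, -0.0]
force: [-0.4, -0.4, -0.5]
gripper_width: 0.0658
grasp_force: 15.7
t 18.6 pos [0.4695 0.1408 0.0186] d mm [-0.5 -0.8 12.6] w deg [-0.02 -0.07  0.06] q [ 0.29  0.34 -0.43  0.8   0.    0.29] w 0.0658 gf 15.717684030532837 F [-0.4 -0.4 -0.5]
```

```bash
python3 -m pendant '[{"dx":0,"dy":0,"dz":0.003,"wx":0,"wy":0,"wz":0},{"dx":0,"dy":0,"dz":0.006,"wx":0,"wy":0,"wz":0},{"dx":0,"dy":0,"dz":0.008,"wx":0,"wy":0,"wz":0},{"dx":0,"dy":0,"dz":0.01,"wx":0,"wy":0,"wz":0},{"dx":0,"dy":0,"dz":0.011,"wx":0,"wy":0,"wz":0},{"dx":0,"dy":0,"dz":0.011,"wx":0,"wy":0,"wz":0}]' - 20; python3 -m pendant '[{"dx":0,"dy":0,"dz":0.001,"wx":0,"wy":0,"wz":0},{"dx":0,"dy":0,"dz":0.001,"wx":0,"wy":0,"wz":0},{"dx":0,"dy":0,"dz":0.0015,"wx":0,"wy":0,"wz":0},{"dx":0,"dy":0,"dz":0.0015,"wx":0,"wy":0,"wz":0}]' - 20
```

```text
clock: 19.2
position: [0.4698, 0.1403, 0.0088]
tool_rot: [0.0, -0.0, 1.0, 0.0]
force: [-0.2, -0.7, -2.2]
gripper_width: 0.066
grasp_force: 15.7
clock: 19.6
position: [0.4698, 0.1403, 0.0073]
tool_rot: [-0.0, -0.0, 1.0, -0.0]
force: [-0.0, 0.9, -2.0]
gripper_width: 0.0659
grasp_force: 15.7
```

```bash
python3 -m pendant '[{"dx":0,"dy":0,"dz":0.0005,"wx":0,"wy":0,"wz":0},{"dx":0,"dy":0,"dz":0.001,"wx":0,"wy":0,"wz":0},{"dx":0,"dy":0,"dz":0.001,"wx":0,"wy":0,"wz":0},{"dx":0,"dy":0,"dz":0.001,"wx":0,"wy":0,"wz":0}]' - 20; python3 -m pendant '[{"dx":0,"dy":0,"dz":0.0005,"wx":0,"wy":0,"wz":0},{"dx":0,"dy":0,"dz":0.001,"wx":0,"wy":0,"wz":0},{"dx":0,"dy":0,"dz":0.001,"wx":0,"wy":0,"wz":0}]' - 20
```

```text
clock: 20.0
position: [0.4698, 0.1403, 0.0063]
tool_rot: [-0.0, -0.0, 1.0, 0.0]
force: [-0.5, -0.4, -0.9]
gripper_width: 0.066
grasp_force: 15.8
clock: 20.3
position: [0.4699, 0.1403, 0.0061]
tool_rot: [0.0, -0.0, 1.0, 0.0]
force: [-6.9, -1.9, 18.8]
gripper_width: 0.0653
grasp_force: 18.1
```

Touched down. Let go and retreat upward.

```bash
python3 -m pendant '[{"dx":0,"dy":0,"dz":-0.0005,"wx":0,"wy":0,"wz":0},{"dx":0,"dy":0,"dz":-0.0005,"wx":0,"wy":0,"wz":0}]' - 20|tail -4; python3 -m pendant '[{"dx":0,"dy":0,"dz":0,"wx":0,"wy":0,"wz":0},{"dx":0,"dy":0,"dz":0,"wx":0,"wy":0,"wz":0},{"dx":0,"dy":0,"dz":0,"wx":0,"wy":0,"wz":0},{"dx":0,"dy":0,"dz":0,"wx":0,"wy":0,"wz":0}]' 0 20; python3 -m pendant '[{"dx":0,"dy":0,"dz":-0.01,"wx":0,"wy":0,"wz":0},{"dx":0,"dy":0,"dz":-0.03,"wx":0,"wy":0,"wz":0},{"dx":0,"dy":0,"dz":-0.06,"wx":0,"wy":0,"wz":0},{"dx":0,"dy":0,"dz":-0.1,"wx":0,"wy":0,"wz":0},{"dx":0,"dy":0,"dz":-0.14,"wx":0,"wy":0,"wz":0},{"dx":0,"dy":0,"dz":-0.17,"wx":0,"wy":0,"wz":0},{"dx":0,"dy":0,"dz":-0.18,"wx":0,"wy":0,"wz":0},{"dx":0,"dy":0,"dz":-0.18,"wx":0,"wy":0,"wz":0}]' - 20
python3 - <<'E'
from h import *
c=cap('side','end.png')
h=cv2.cvtColor(c['pixels'],cv2.COLOR_RGB2HSV);p=c['pixels'].astype(int)
# dark grey, slightly purple bin
m=((p.max(2)<125)&(p.max(2)-p.min(2)<30)&(p[:,:,2]>=p[:,:,1])).astype('uint8')
n,l,s,ce=cv2.connectedComponentsWithStats(m[180:260,190:290])
for i in range(1,n):
    if s[i,4]>40:print(s[i]+[190,180,0,0,0],ce[i]+[190,180])
R=cv2.Rodrigues(np.array(c['rvec'],float))[0]
def proj(P):
    q=R@np.array(P)+np.array(c['tvec']).ravel();r=q[:2]/q[2];r=r*(1+c['k1']*(r@r));return (np.array(c['mtx'])@[*r,1])[:2]
C=np.array([proj([.47+sx*.07,.14+sy*.033,z]) for sx in(-1,1) for sy in(-1,1) for z in(0,.045)])
print('expected bbox',C.min(0).round(1),C.max(0).round(1))
E
```

```text
tool_rot: [0.0, -0.0, 1.0, 0.0]
force: [-2.9, -1.4, 8.4]
gripper_width: 0.0658
grasp_force: 17.0
clock: 20.9
position: [0.4698, 0.1403, 0.0058]
tool_rot: [-0.0, -0.0, 1.0, -0.0]
force: [-0.0, 0.3, -0.7]
gripper_width: 0.0858
grasp_force: 0.0
clock: 21.7
position: [0.4706, 0.1405, 0.1874]
tool_rot: [0.001, -0.0, 1.0, 0.0]
force: [0.3, -0.1, 0.0]
gripper_width: 0.0851
grasp_force: 0.0
[190 234   9  17  81] [192.13580247 242.92592593]
expected bbox [199.6 198.8] [240.2 229.4]
```

```bash
python3 - <<'E'
from h import *
p=cv2.imread('pics/end.png').astype(int)[:,:,::-1]
d=(p[:,:,0]-p[:,:,2])
print('R-B'); 
for r in range(192,238,2): print(r,' '.join('%3d'%v for v in d[r,190:256:3]),'|',' '.join('%3d'%v for v in p[r,190:256:3,1]))
E
```

```text
R-B
192  52  21  21  22  35  56  84  90  92  92  92  91  81  53  29  30  30  28  22  20  24  33 | 113 179 172 124 151 139  87  62  63  62  63  61  69  93 116 118 119 108 102 113 130 138
194 103  27  24  40  83  84  92  89  93  93  90  65  39  33  31  32  28  20  19  22  26  32 |  91 133 184 133  94  69  63  61  64  63  65  81 110 123 123 121 120 117 129 136 134 142
196 105  86  57  83  93  92  94  91  94  79  52  35  31  32  31  24  15  17  21  27  30  34 |  70  98 120  79  63  62  63  61  63  71 105 123 126 125 123 118 124 136 148 145 144 146
198  76 105  92  91  88  92  91  89  62  38  31  32  31  29  20  16  13  21  28  31  35  37 |  74  73  65  61  62  62  63  63  87 113 131 131 127 126 123 133 138 145 152 144 146 146
200  21  94  93  86  84  92  74  50  32  30  31  33  26  20  14  20  22  29  33  35  38  39 | 110  72  68  61  62  62  72  92 123 129 126 127 120 117 116 154 150 156 149 144 150 147
202   3  44 101  88  83  58  31  27  28  30  30  24  14  11  12  23  32  36  40  38  39  39 | 126  96  69  61  64  89 114 119 126 126 123 117  98  87  96 145 162 163 159 144 143 149
204 
[... 2389 characters left out ...]
  19  26  27  27  29  27  29  28  28  26  29  30  30  31  31  30 | 131 143 145 151 145 134 117 115 118 120 128 125 126 126 123 119 124 119 121 123 118 119
232  -2   5  14  17  20  23  25  26  25  27  28  27  28  28  29  28  29  30  29  29  31  31 | 132 132 131 121 116 110 114 118 121 123 125 121 123 123 124 124 122 119 117 119 119 119
234  -6   9  14  19  22  23  29  26  27  28  29  28  28  30  30  30  29  29  29  29  30  31 | 103 107 106 113 113 114 117 119 120 127 128 123 121 125 126 124 119 119 117 116 118 120
236 -13   7  18  23  24  25  27  27  27  28  29  27  29  30  30  29  30  30  30  29  31  30 |  84 100 110 116 116 118 119 119 117 123 126 123 124 130 128 123 127 122 119 117 117 116
```

The bin sits exactly where expected (columns 202–238, rows 202–228), level and uniformly grey inside, so it is empty.

```bash
python3 -c "
from plant import manip
print(manip.sign_off())"
```

```text
the job is handed in; nothing more can be done
None
```

I handed the job in after about 22 s on the robot's clock, but the sign-off returned no verdict: the bin is empty and level on the bench beside the basket, and the sleeve reads as lying in the basket by image and wrist force. The grip touched 24.5 N on a finger for about a second on the first grasp, against your 25 N limit, and stayed between 9 and 18 N after that.

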